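Stow two jars in the divided carrier and set its tally wheel

TASK

Put the two red-lidded jars that stand on the bench into empty cells of the blue divided carrier, one to a cell, upright and fully down on the cell floor; lower them in gently without knocking them on the dividers or dropping them. Then roll the tally wheel on the end of the carrier with a fingertip until it shows three pips squarely at the top, between the red marks, for the three jars now stowed. Leave the jar and the tape roll already in the carrier where they are and do not knock over or push about the food tin or the tape measure.

Things in the scene. Friction and masses are not known exactly. Their poses are not given: they have to be found in the camera images.
- jar_a: Clear jar, red screw lid, 62 mm across, 86 mm high, about 0.2 kg, upright on the bench. Origin: centre of its underside. The lid is 56 mm across, the top 11 mm; just below it the neck is hardly wider. A grip across the lid from above, fingertips 20 mm below its top, holds well and keeps the fingers above the carrier's dividers.
- jar_b: The second such jar on the bench, the same as jar_a.
- jar_stored: A third jar, the same, already standing in one corner cell of the carrier. Stays there.
- tape_roll: Roll of black tape, 55 mm across and 19 mm high, lying in another corner cell of the carrier: that cell is taken. Origin: centre of its underside. Stays there.
- food_tin: Closed tin can with a printed paper label and a golden lid, 57 mm across, 72 mm high, standing loose on the bench near the jars (the three swap places). Origin: centre of its underside. Not to be disturbed.
- tape_measure: Yellow tape measure, 34 x 72 x 62 mm high, loose beyond the carrier and the jars, towards the back. Origin: centre of its underside. Not to be disturbed.
- carrier: Blue carrier, fixed, 155 (x) x 230 (y) x 60 mm high, yaw varies. Six cells 70 x 70 mm inside, 75 mm between centres: two rows (front = its -x, towards the robot) of three (left = +y). Walls, dividers, floor 5 mm thick; all walls and dividers 60 mm high. Origin: centre of its underside. On its +y end a grey tally unit, to y = 163 mm, cheeks 58 mm high.
- cell_front_left (a point): Centre of the floor of the front left cell; axes those of the carrier.
- cell_front_middle (a point): The same for the front middle cell.
- cell_front_right (a point): The same for the front right cell.
- cell_back_left (a point): The same for the back left cell.
- cell_back_middle (a point): The same for the back middle cell.
- cell_back_right (a point): The same for the back right cell.
- wheel_top (a point): Highest point of the tally wheel's rim, mid-width, 70 mm above the bench; axes those of the carrier. White wheel, 60 mm diameter, 26 mm wide, axle along the carrier's y; it stands 12 mm above the two grey cheeks, each with a red mark on top. Smooth rim with fields of 0 to 5 black pips, 36 degrees (19 mm of rim) apart.
- tally_wheel (a joint): Turn of the wheel, rad: 0 = blank field on top, 0.628 more per pip, three pips on top at 1.885; stops at 0 and 3.142. It grows as the rim's top is rolled away from the robot (carrier +x). No spring or clicks: about 1 N at the rim turns it and it stays. A closed fingertip pressed lightly on the rim's top and moved along carries it by friction, about 15 mm a stroke.

How it is judged:
By the outcome, as a careful person would: the job done as asked, in the order asked, and still so for the second after the job is handed in, with the robot touching nothing.
It also fails if it takes over 72 s, if anything falls off the work surface, if the arm or the gripper's body presses on something with over 40 N, if the wrist force passes 120 N, or if a joint passes its speed limit or range.

ROBOT

A 7-joint arm with a two-finger parallel gripper is mounted at the origin on a cart in front of the work surface, level with it; the furniture and walls round the work are solid. World frame = base frame: x ahead of the robot, y to its left, z up, the work surface at z = 0. Lengths are in m, angles in rad, forces in N, time in s.
With the tool pointing down it reaches from about 0.4 to 0.85 m from the base axis. Payload 10.4 kg.
Tool frame: the origin (TCP) lies on the mounting face of the last link; the fingertips stand tcp_to_tips ahead of it and the grasp point (between the pads) lies 164 mm ahead of it (tcp_to_tips is the distance from the TCP to the fingertips, in m); z points along the fingers, y is the line along which they close (so a half turn about z gives the same grasp; the last joint's range is limited). The gripper opens to 87 mm and grips with 3 to 60 N. Pads are 19 mm wide; open, the fingers measure 117 mm over their backs; the gripper's body (75 mm by 190 mm) begins 51 mm behind the grasp point.
Start: joints at [1.123, 0.332, -0.065, 1.46, 0.022, 1.35, -0.088], TCP at [0.258, -0.569, 0.405] pointing down, gripper open.
Joint ranges: [-2.6, 2.6], [-0.5, 2.12], [-1.47, 1.34], [0.16, 2.42], [-1.27, 4.41], [0.06, 2.06], [-2.6, 2.6]. Speed limits (rad/s): [2.22, 2.22, 2.79, 2.79, 3.14, 3.14, 3.14].

INTERFACE

Orientations are given as [roll, pitch, yaw] about the fixed x, y, z axes, in that order (R = Rz(yaw) Ry(pitch) Rx(roll)).
In Python, from rig import get_obs, snapshot, finish_job, tcp_to_tips gives the robot as it stands. The module is installed in compiled form; this text tells all that it offers.
- The arm moves only by the tool apply_moves, never from a script. Its argument "increments" is a list of rows, each an object of numbers: "x", "y", "z": the shift along the world's x, y, z in m; "spin": the turn about the world's z in degrees; "jaw": the opening in per cent of the stroke, from 0 (shut) to 100 (fully open). A call has 1 to 12 rows; each row shifts and turns the commanded pose from where the row before left it; what a row does not reach is not made up. A row lasts 1/8 s, in which the tool goes at most 62.5 mm and 10.7 degrees, less where a joint would pass 70% of its speed; a pose out of reach is approached as far as the arm can. A call is refused whole if a number of a shift passes 0.0625 or a number of a turn 10.7, either way. A call with a gripper value outside its range is refused whole. The fingers move at their own pace and stop on an object; the grip force is fixed at half the most. Time passes only in rows, so rows that do not move let the fingers close. It gives the time, the measured TCP pose, the force, the opening and the grip force at its end, in the units of the state.
- get_obs(): the state, without advancing time (a new reading comes with each control period).
- snapshot(name): name is "side" or "top" or "wrist"; returns a dict with "image" (480x640x3 uint8, red, green, blue), "mtx" (3x3 intrinsics, pixels), "rvec" (rotation vector, rad) and "tvec" (3), from world to camera coordinates, as OpenCV has them; the wrist camera has in their place "hand_eye" (4x4, takes a point from camera to tool coordinates, whose origin is the TCP and whose axes are the flange's). Camera axes: x right, y down, z forward; pixel columns grow to the right and rows downward; lengths in m; the calibration is good to about 2 mm. A picture is of the moment at which its call begins: read the wrist's pose just before it. There is no depth.
- finish_job(): hands the job in; it is judged then, once.
The state is a dict: "t": time; "joints": joint angles; "qd": joint speeds; "joint_torque": joint torques, N m; "eef_pos": TCP position; "orientation": TCP orientation; "force": force on the tool from outside, world axes, zero at the start; "wrist_torque": the same for the moment, N m; "finger_gap": finger opening in m; "gripper_force": force on a finger pad.
Only numpy, scipy, OpenCV 4.12 (cv2) and the standard library are available. Lean on these libraries where they do the work, as an engineer would, in place of code of your own. Each camera call takes 0.05 s, during which the arm holds its last target. There are 200 camera calls.

## Working session

There is one attempt and no reset: what is moved stays moved. The work goes in short steps, Python scripts to look and compute and a tool call to move; the robot and the scene stay as the last step left them, time stands still between calls to the robot, and variables do not carry over. Pictures are saved under pics/ and viewed, at most 10 in all, crops included, and the job is handed in when it is done.

Besides the shell and the picture viewer there is one more tool, called as name(argument=value, ...) on one line, values as JSON. apply_moves: Moves the arm, as the interface text tells. Its arguments: {"type":"object","properties":{"increments":{"type":"array"}},"required":["increments"]}

```bash
mkdir -p pics; python3 - <<'E'
from rig import *
import cv2,pickle
o=get_obs();print(o,tcp_to_tips)
d={}
for n in("top","side"):
    s=snapshot(n);d[n]=s;cv2.imwrite(f"pics/{n}0.png",s["image"][:,:,::-1])
    print(n,s["mtx"],s["rvec"],s["tvec"])
pickle.dump(d,open("s0.pkl","wb"))
E
```

```text
{'t': 0.0, 'joints': array([ 1.12336857,  0.33289474, -0.06468753,  1.46096292,  0.02161397,
        1.3498926 , -0.08854626]), 'qd': array([ 1.85603967e-03, -3.81335719e-05, -1.01739940e-03,  8.59844759e-04,
       -3.12421078e-04,  1.16061902e-03, -1.22974428e-03]), 'joint_torque': array([-7.29572967e-04, -6.23258972e+01,  2.40881578e-02, -3.89897847e+01,
       -6.13720785e-02,  3.98255582e-02,  1.30072376e-04]), 'eef_pos': array([ 0.25754593, -0.56932639,  0.40392913]), 'orientation': array([-3.14013346e+00,  8.56578838e-05,  4.24794289e-01]), 'force': array([-0.60855801,  0.26833566,  0.07454156]), 'wrist_torque': array([ 0.02826173, -0.00206378,  0.02164209]), 'gripper_force': 0.0, 'finger_gap': 0.08683118047724375} 0.1822
top [[585.72419599   0.         316.00575339]
 [  0.         585.72419599 239.07365372]
 [  0.           0.           1.        ]] [ 2.18817307 -2.19289164  0.03963692] [0.01933656 0.52126772 1.20247996]
side [[479.68179811   0.         318.77728263]
 [  0.         479.68179811 242.46275467]
 [  0.           0.           1.        ]] [ 2.06142957  0.12137839 -0.03617549] [-0.52667341  0.0428065   1.01630366]
```

View pics/top0.png

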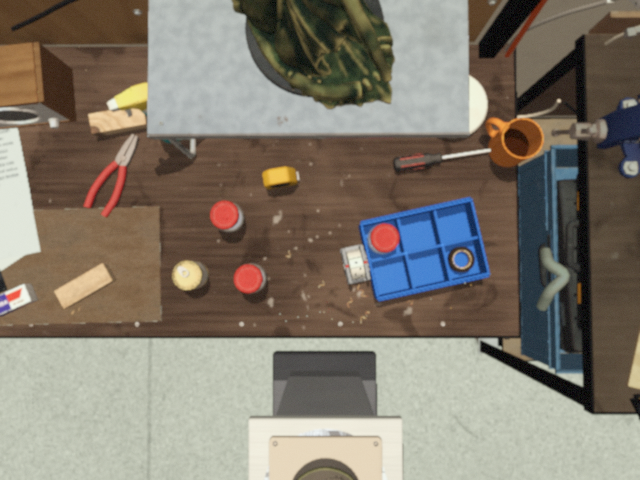

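View pics/side0.png

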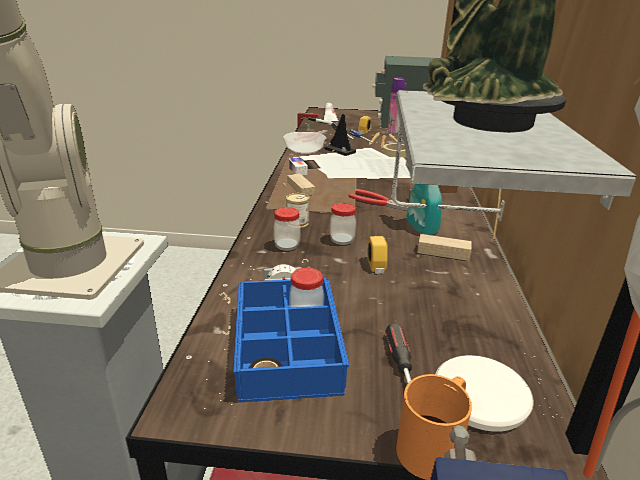

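Top view: jars at (227,215) and (250,278), tin at (189,276), tape measure at (281,177). The carrier has the stored jar back-left at (385,238) and the roll front-right at (461,260), with the wheel at (355,263). I'll now localise these.

```bash
cat > h.py <<'E'
import numpy as np,cv2
def ray(s,px,z):
    R=cv2.Rodrigues(np.array(s["rvec"],float))[0];t=np.array(s["tvec"]).ravel()
    d=R.T@np.linalg.inv(s["mtx"])@np.array([px[0],px[1],1.]);c=-R.T@t
    return c+d*(z-c[2])/d[2]
def proj(s,p):
    return cv2.projectPoints(np.array(p,float).reshape(-1,1,3),np.array(s["rvec"],float),np.array(s["tvec"],float),s["mtx"],None)[0].reshape(-1,2)
def blobs(m,amin):
    n,l,st,c=cv2.connectedComponentsWithStats(m.astype(np.uint8))
    return [(st[i],c[i],l==i) for i in range(1,n) if st[i][4]>amin]
E
python3 - <<'E'
import pickle;from h import *
d=pickle.load(open("s0.pkl","rb"));np.set_printoptions(precision=4,suppress=True)
for n in("top","side"):
    s=d[n];hsv=cv2.cvtColor(s["image"],cv2.COLOR_RGB2HSV);H,S,V=cv2.split(hsv)
    R=cv2.Rodrigues(s["rvec"])[0];print(n,"cam",-R.T@s["tvec"])
    for st,c,m in blobs(((H<6)|(H>174))&(S>150)&(V>100),150): print("red",st,c,ray(s,c,.086 if n=="top" else .081))
    b=[x for x in blobs((H>105)&(H<125)&(S>150)&(V>70),2000)]
    for st,c,m in b:
        r=cv2.minAreaRect(np.argwhere(m)[:,::-1].astype(np.float32));print("blue",st,r)
        if n=="top":
            P=np.array([ray(s,p,.06) for p in cv2.boxPoints(r)]);print(P,P.mean(0),np.linalg.norm(P[1]-P[0]),np.linalg.norm(P[2]-P[1]))
s=d["top"]
print("tin",ray(s,(188,275),.072),"meas",ray(s,(281,177),.06),"wheel",ray(s,(356,263),.07))
# shelf front corners top(148,135),(469,134); side (412,182)?,(633,183)
for z in (.2,.25,.3,.35,.4): print(z,ray(s,(148,135),z),ray(s,(469,134),z), ray(d["side"],(632,176),z),ray(d["side"],(412,178),z))
cv2.imwrite("pics/c.png",cv2.resize(s["image"][180:320,160:510,::-1],None,fx=2.2,fy=2.2,interpolation=cv2.INTER_CUBIC))
E
```

```text
top cam [0.462  0.0029 1.2266]
red [ 83 162  44  55 836] [107.2177 187.2907] [0.6207 0.4279 0.086 ]
red [210 200  28  29 632] [223.3687 214.3006] [0.5667 0.1986 0.086 ]
red [371 224  28  28 595] [384.5765 237.4706] [ 0.5205 -0.1162  0.086 ]
red [234 264  28  30 650] [247.2662 278.3523] [0.4415 0.1512 0.086 ]
blue [ 360  198  129  103 7949] ((423.7554016113281, 249.0749053955078), (82.12529754638672, 116.83631134033203), 77.73522186279297)
[[ 0.5542 -0.0661  0.06  ]
 [ 0.6032 -0.2939  0.06  ]
 [ 0.4434 -0.326   0.06  ]
 [ 0.3947 -0.0998  0.06  ]] [ 0.4988 -0.1965  0.06  ] 0.2330090417288129 0.1629990065710456
side cam [ 0.5995 -0.8175  0.5332]
red [332 203  24  13 265] [343.4981 209.0264] [0.5652 0.1881 0.081 ]
red [274 207  25  15 276] [286.087  213.9203] [0.4399 0.1412 0.081 ]
red [291 268  32  22 514] [306.4747 278.6634] [ 0.5179 -0.1165  0.081 ]
red [210 467  27  13 235] [223.0553 473.817 ] [ 0.4786 -0.5022  0.081 ]
blue [  233   278   116   124 11135] ((288.80169677734375, 338.6293029785156), (119.96908569335938, 115.21260833740234), 86.633544921875)
tin [0.4481 0.2702 0.072 ] meas [0.6439 0.0876 0.06  ] wheel [ 0.4711 -0.0613  0.07  ]
0.2 [0.698  0.3141 0.2   ] [ 0.6971 -0.2545  0.2   ] [1.158  0.1849 0.2   ] [0.7004 0.0942 0.2   ]
0.25 [0.6865 0.2989 0.25  ] [ 0.6857 -0.2419  0.25  ] [1.0742 0.0345 0.25  ] [ 0.6852 -0.0426  0.25  ]
0.3 [0.675  0.2838 0.3   ] [ 0.6742 -0.2294  0.3   ] [ 0.9904 -0.1159  0.3   ] [ 0.6701 -0.1794  0.3   ]
0.35 [0.6636 0.2686 0.35  ] [ 0.6628 -0.2169  0.35  ] [ 0.9066 -0.2663  0.35  ] [ 0.6549 -0.3162  0.35  ]
0.4 [0.6521 0.2534 0.4   ] [ 0.6513 -0.2043  0.4   ] [ 0.8228 -0.4168  0.4   ] [ 0.6398 -0.453   0.4   ]
```

View pics/c.png

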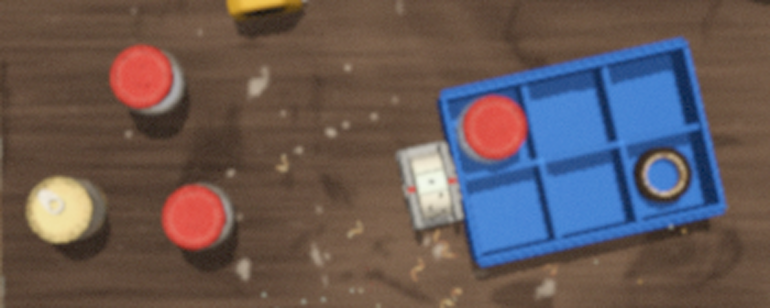

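apply_moves(increments=[{"x": 0.03, "y": 0.047, "spin": -1.5}, {"x": 0.03, "y": 0.047, "spin": -1.5}, {"x": 0.03, "y": 0.047, "spin": -1.5}, {"x": 0.03, "y": 0.047, "spin": -1.5}, {"x": 0.03, "y": 0.047, "spin": -1.5}, {"x": 0.03, "y": 0.047, "spin": -1.5}, {"x": 0.03, "y": 0.047, "spin": -1.5}, {"x": 0.03, "y": 0.044, "spin": -1.7}, {}, {}])

```text
schema error: expected keys x, y, z, spin, jaw
```

```bash
cat >> h.py <<'E'
from scipy.spatial.transform import Rotation as Ro
def wsnap(name):
    import rig
    o=rig.get_obs();s=rig.snapshot("wrist")
    T=np.eye(4);T[:3,:3]=Ro.from_euler("xyz",o["orientation"]).as_matrix();T[:3,3]=o["eef_pos"]
    W=np.linalg.inv(T@s["hand_eye"])
    s["rvec"]=cv2.Rodrigues(W[:3,:3])[0];s["tvec"]=W[:3,3]
    cv2.imwrite(f"pics/{name}.png",s["image"][:,:,::-1])
    print(o["t"],o["eef_pos"],o["orientation"],o["finger_gap"],o["force"]);return s
def red(s,z=.086,amin=800):
    H,S,V=cv2.split(cv2.cvtColor(s["image"],cv2.COLOR_RGB2HSV))
    for st,c,m in blobs(((H<6)|(H>174))&(S>150)&(V>80),amin): print("red",st,c,ray(s,c,z))
E
python3 - <<'E'
from h import *;import pickle
np.set_printoptions(precision=4,suppress=True)
s=wsnap("w1");pickle.dump(s,open("w1.pkl","wb"));print(s["hand_eye"]);red(s)
E
```

```text
0.1 [ 0.2575 -0.5694  0.4041] [-3.1404  0.      0.4248] 0.08710543335562375 [-0.0512 -0.8404  0.2445]
[[-0.001  -0.962  -0.2731  0.0752]
 [ 1.     -0.0007 -0.0013  0.0001]
 [ 0.0011 -0.2731  0.962   0.0211]
 [ 0.      0.      0.      1.    ]]
```

View pics/w1.png

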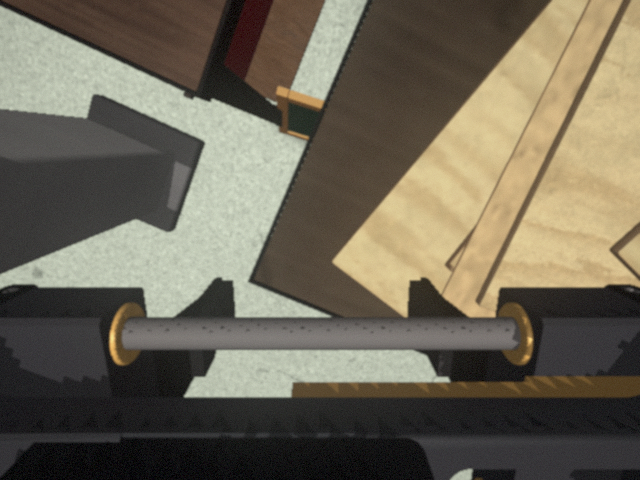

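The move was refused because every key must be present, so this picture shows only the starting place. I'll resend it in full.

apply_moves(increments=[{"x": 0.025, "y": 0.047, "z": 0, "spin": -1.5, "jaw": 100}, {"x": 0.025, "y": 0.047, "z": 0, "spin": -1.5, "jaw": 100}, {"x": 0.025, "y": 0.047, "z": 0, "spin": -1.5, "jaw": 100}, {"x": 0.025, "y": 0.047, "z": 0, "spin": -1.5, "jaw": 100}, {"x": 0.025, "y": 0.047, "z": 0, "spin": -1.5, "jaw": 100}, {"x": 0.025, "y": 0.047, "z": 0, "spin": -1.5, "jaw": 100}, {"x": 0.025, "y": 0.047, "z": 0, "spin": -1.5, "jaw": 100}, {"x": 0.02, "y": 0.044, "z": 0, "spin": -1.7, "jaw": 100}, {"x": 0, "y": 0, "z": 0, "spin": 0, "jaw": 100}, {"x": 0, "y": 0, "z": 0, "spin": 0, "jaw": 100}, {"x": 0, "y": 0, "z": 0, "spin": 0, "jaw": 100}])

```text
t: 1.52
eef_pos: [0.4521, -0.1978, 0.4046]
orientation: [3.141, 0.0, 0.21]
force: [-0.7, -0.2, -0.8]
finger_gap: 0.0872
gripper_force: 0.0
```

```bash
python3 - <<'E'
from h import *;import pickle
np.set_printoptions(precision=4,suppress=True)
s=wsnap("w2");pickle.dump(s,open("w2.pkl","wb"));red(s)
E
```

```text
1.525 [ 0.4521 -0.1978  0.4046] [3.1415 0.0004 0.2098] 0.08717385536142822 [-0.743  -0.198  -0.8139]
```

View pics/w2.png

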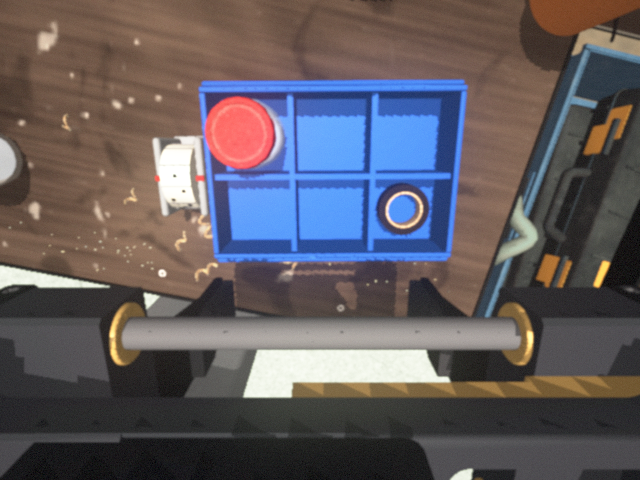

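The carrier is square to the image: corners near (201,82), (465,82), (451,261) and (214,261), divider crossings at (292,176) and (371,176). The stored lid is at (240,132) and the wheel at (180,175).

```bash
python3 - <<'E'
from h import *;import pickle
np.set_printoptions(precision=4,suppress=True)
s=pickle.load(open("w2.pkl","rb"))
H,S,V=cv2.split(cv2.cvtColor(s["image"],cv2.COLOR_RGB2HSV));print(H[132,240],S[132,240],V[132,240])
m=((H<8)|(H>172))&(S>120)&(V>80)
for st,c,_ in blobs(m,800): print(st,c,ray(s,c,.091))
b=max(blobs((H>100)&(H<128)&(S>120)&(V>50),3000),key=lambda x:x[0][4])
h=cv2.convexHull(np.argwhere(b[2])[:,::-1].astype(np.int32));q=cv2.approxPolyDP(h,12,True).reshape(-1,2);print(q)
for p in q: print(ray(s,p,.06))
X=[ray(s,p,.06) for p in((292,176),(371,176))]
print(X,np.mean(X,0),np.linalg.norm(X[0]-X[1]))
f=lambda l,o=(.4988,-.1965),a=.212:(o[0]+l[0]*np.cos(a)-l[1]*np.sin(a),o[1]+l[0]*np.sin(a)+l[1]*np.cos(a),l[2])
loc=[(x,y,.06) for x,y in((.0775,.115),(.0775,-.115),(-.0775,-.115),(-.0775,.115),(0,.0375),(0,-.0375))]
print(proj(s,[f(l) for l in loc]))
from scipy.optimize import least_squares
meas=np.array([(201,81),(465,81),(452,261),(214,261),(292,176),(371,176)])
r=least_squares(lambda v:(proj(s,[f(l,v[:2],v[2]) for l in loc])-meas).ravel(),[.4988,-.1965,.212]);print(r.x,r.fun.reshape(-1,2))
v=r.x
for n,l in dict(fm=(-.0375,0,0),br=(.0375,-.075,0),bl=(.0375,.075,0),wheel=(0,.139,.07)).items():print(n,f(l,v[:2],v[2]))
c=s["image"][120:225,145:215,::-1];cv2.imwrite("pics/wh.png",cv2.resize(c,None,fx=5,fy=5,interpolation=cv2.INTER_CUBIC))
E
```

```text
0 150 254
[ 206   96   68   73 3693] [238.9193 131.7614] [ 0.5201 -0.1165  0.091 ]
[[463  80]
 [445 260]
 [215 257]
 [203  81]]
[ 0.6001 -0.2888  0.06  ]
[ 0.4433 -0.3223  0.06  ]
[ 0.4    -0.1037  0.06  ]
[ 0.5538 -0.0739  0.06  ]
[array([ 0.4915, -0.1623,  0.06  ]), array([ 0.5064, -0.2324,  0.06  ])] [ 0.4989 -0.1973  0.06  ] 0.07168114734859213
[[195.2905  83.7037]
 [466.8414  82.7195]
 [449.1452 256.8133]
 [211.4552 257.4823]
 [289.2598 176.0945]
 [371.9211 175.8306]]
[ 0.4988 -0.1982  0.2114] [[-3.6655  3.1147]
 [ 3.7909  2.3068]
 [-1.2374 -3.7359]
 [-0.8547 -3.2018]
 [-0.9062  0.5049]
 [ 2.7282  0.2911]]
fm (np.float64(0.46209678218027245), np.float64(-0.20606970075277128), 0)
br (np.float64(0.5511645942728639), np.float64(-0.26366245072217975), 0)
bl (np.float64(0.5196895321496809), np.float64(-0.11700188866017973), 0)
wheel (np.float64(0.4695950317949562), np.float64(-0.06229548104452212), 0.07)
```

View pics/wh.png

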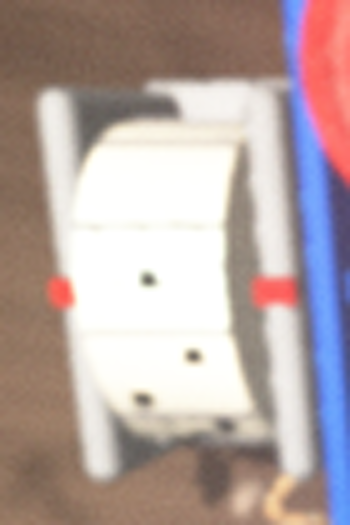

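apply_moves(increments=[{"x": -0.01, "y": 0.058, "z": 0, "spin": 0, "jaw": 100}, {"x": -0.01, "y": 0.058, "z": 0, "spin": 0, "jaw": 100}, {"x": -0.01, "y": 0.058, "z": 0, "spin": 0, "jaw": 100}, {"x": -0.01, "y": 0.058, "z": 0, "spin": 0, "jaw": 100}, {"x": -0.01, "y": 0.058, "z": 0, "spin": 0, "jaw": 100}, {"x": -0.002, "y": 0.058, "z": 0, "spin": 0, "jaw": 100}, {"x": 0, "y": 0, "z": 0, "spin": 0, "jaw": 100}, {"x": 0, "y": 0, "z": 0, "spin": 0, "jaw": 100}, {"x": 0, "y": 0, "z": 0, "spin": 0, "jaw": 100}])

```text
t: 2.7
eef_pos: [0.401, 0.1501, 0.4047]
orientation: [3.141, 0.0, 0.209]
force: [-0.7, 0.1, -0.5]
finger_gap: 0.087
gripper_force: 0.0
```

```bash
sed -i 's/((H<6)|(H>174))&(S>150)&(V>80)/((H<8)|(H>172))\&(S>120)\&(V>80)/' h.py; python3 - <<'E'
from h import *;import pickle
np.set_printoptions(precision=4,suppress=True)
s=wsnap("w3");pickle.dump(s,open("w3.pkl","wb"));red(s)
E
```

```text
2.7 [0.401  0.1501 0.4047] [3.1414 0.0003 0.2092] 0.08703976819946696 [-0.7251  0.0884 -0.465 ]
red [ 267    0   77   54 3391] [305.1598  22.7402] [0.5563 0.1952 0.086 ]
red [ 296  154   69   68 3607] [330.3385 187.3   ] [0.4407 0.1506 0.086 ]
```

The wheel shows one pip near the marks now, so it needs about +2 fields. All the measurements agree, so I'll grasp the front jar.

apply_moves(increments=[{"x": 0.02, "y": 0.0005, "z": 0, "spin": 0, "jaw": 100}, {"x": 0.02, "y": 0.0005, "z": 0, "spin": 0, "jaw": 100}, {"x": 0, "y": 0, "z": -0.04, "spin": 0, "jaw": 100}, {"x": 0, "y": 0, "z": -0.04, "spin": 0, "jaw": 100}, {"x": 0, "y": 0, "z": -0.04, "spin": 0, "jaw": 100}, {"x": 0, "y": 0, "z": -0.037, "spin": 0, "jaw": 100}, {"x": 0, "y": 0, "z": 0, "spin": 0, "jaw": 100}, {"x": 0, "y": 0, "z": 0, "spin": 0, "jaw": 60}, {"x": 0, "y": 0, "z": 0, "spin": 0, "jaw": 50}, {"x": 0, "y": 0, "z": 0, "spin": 0, "jaw": 40}, {"x": 0, "y": 0, "z": 0, "spin": 0, "jaw": 40}, {"x": 0, "y": 0, "z": 0, "spin": 0, "jaw": 40}])

```text
t: 4.25
eef_pos: [0.4409, 0.1525, 0.2483]
orientation: [3.141, -0.001, 0.212]
force: [0.4, -1.8, 5.4]
finger_gap: 0.0559
gripper_force: 30.2
```

apply_moves(increments=[{"x": 0, "y": 0, "z": 0, "spin": 0, "jaw": 30}, {"x": 0, "y": 0, "z": 0, "spin": 0, "jaw": 30}, {"x": 0, "y": 0, "z": 0, "spin": 0, "jaw": 30}])

```text
t: 4.62
eef_pos: [0.441, 0.1525, 0.2483]
orientation: [3.141, -0.001, 0.212]
force: [0.4, -1.9, 5.7]
finger_gap: 0.0554
gripper_force: 30.2
```

apply_moves(increments=[{"x": 0, "y": 0, "z": 0.02, "spin": 0, "jaw": 30}, {"x": 0, "y": 0, "z": 0.04, "spin": 0, "jaw": 30}, {"x": 0, "y": 0, "z": 0.04, "spin": 0, "jaw": 30}, {"x": 0, "y": 0, "z": 0.03, "spin": 0, "jaw": 30}, {"x": 0.013, "y": -0.05, "z": 0, "spin": 0, "jaw": 30}, {"x": 0.013, "y": -0.05, "z": 0, "spin": 0, "jaw": 30}, {"x": 0.013, "y": -0.05, "z": 0, "spin": 0, "jaw": 30}, {"x": 0.013, "y": -0.05, "z": 0, "spin": 0, "jaw": 30}, {"x": 0.013, "y": -0.05, "z": 0, "spin": 0, "jaw": 30}, {"x": 0.013, "y": -0.05, "z": 0, "spin": 0, "jaw": 30}, {"x": 0.013, "y": -0.05, "z": 0, "spin": 0, "jaw": 30}, {"x": 0.01, "y": -0.04, "z": 0, "spin": 0, "jaw": 30}])

```text
t: 6.12
eef_pos: [0.5416, -0.2396, 0.377]
orientation: [-3.141, 0.001, 0.211]
force: [-0.2, -0.3, -1.4]
finger_gap: 0.0553
gripper_force: 30.1
```

apply_moves(increments=[{"x": 0.008, "y": -0.025, "z": 0, "spin": 0, "jaw": 30}, {"x": 0, "y": 0, "z": 0, "spin": 0, "jaw": 30}, {"x": 0, "y": 0, "z": 0, "spin": 0, "jaw": 30}, {"x": 0, "y": 0, "z": 0, "spin": 0, "jaw": 30}, {"x": 0, "y": 0, "z": 0, "spin": 0, "jaw": 30}])

```text
t: 6.75
eef_pos: [0.5496, -0.2617, 0.378]
orientation: [3.141, -0.0, 0.213]
force: [-0.4, -0.6, -2.0]
finger_gap: 0.0555
gripper_force: 30.1
```

```bash
python3 - <<'E'
from h import *;import pickle
np.set_printoptions(precision=4,suppress=True)
s=wsnap("w4");pickle.dump(s,open("w4.pkl","wb"));red(s,.214,300)
E
```

```text
6.75 [ 0.5496 -0.2617  0.378 ] [ 3.1414 -0.0002  0.2129] 0.05552330152153264 [-0.3811 -0.6288 -2.0057]
red [  98  204   74   70 3427] [135.0578 238.1021] [ 0.5689 -0.1773  0.214 ]
red [ 259  255  125   63 5662] [321.6378 290.5927] [ 0.5621 -0.2592  0.214 ]
red [ 273  350   98   24 1646] [321.5747 359.1938] [ 0.5283 -0.2664  0.214 ]
```

View pics/w4.png

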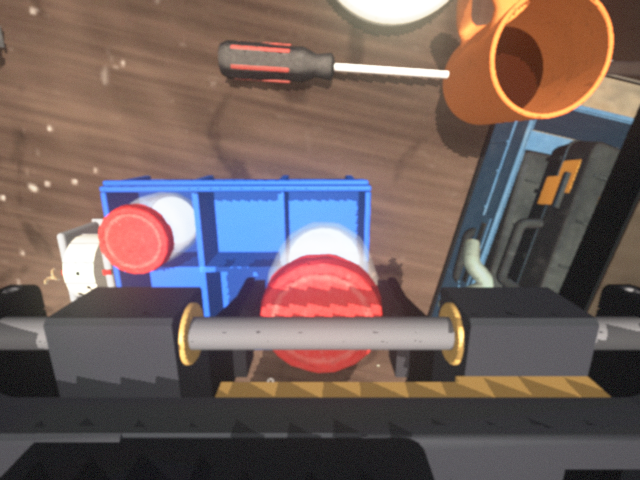

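The held lid spans columns 259–384 and rows 255–372. The carrier's rear rim corners are at (101,181) and (371,180).

```bash
cat >> h.py <<'E'
def f(l,o=(.4989,-.1975),a=.2115): return (o[0]+l[0]*np.cos(a)-l[1]*np.sin(a),o[1]+l[0]*np.sin(a)+l[1]*np.cos(a),l[2])
def held(s,zt):
    H,S,V=cv2.split(cv2.cvtColor(s["image"],cv2.COLOR_RGB2HSV))
    m=((H<8)|(H>172))&(S>120)&(V>80);m[:, :230]=0;m[:,420:]=0;m[:240]=0
    a=np.argwhere(m)[:,::-1].astype(np.int32);h=cv2.convexHull(a)
    (x,y),r=cv2.minEnclosingCircle(h);p=cv2.fitEllipse(h)
    print("encl",x,y,r,ray(s,(x,y),zt),"ell",p,ray(s,p[0],zt))
E
python3 - <<'E'
from h import *;import pickle
np.set_printoptions(precision=4,suppress=True)
s=pickle.load(open("w4.pkl","rb"));held(s,.216)
print(proj(s,[f((.0775,.115,.06)),f((.0775,-.115,.06)),f((.0375,.075,.091)),f((.0375,-.075,.0))]), f((.0375,-.075,0)))
print(ray(s,(101,180),.06),ray(s,(371,179),.06),f((.0775,.115,.06)),f((.0775,-.115,.06)),"stored",ray(s,(135,238.1),.091),f((.0375,.075,.09)))
E
```

```text
encl 321.1217956542969 313.62451171875 62.14311981201172 [ 0.5521 -0.2611  0.216 ] ell ((321.2618713378906, 313.8227844238281), (119.26168060302734, 124.28167724609375), 95.3371353149414) [ 0.552  -0.2612  0.216 ]
[[ 96.5759 184.563 ]
 [370.8593 184.6985]
 [132.1219 240.4309]
 [322.7348 216.9948]] (np.float64(0.5513088955128175), np.float64(-0.2629565326848786), 0)
[ 0.5552 -0.0723  0.06  ] [ 0.6034 -0.2926  0.06  ] (np.float64(0.550531505382467), np.float64(-0.06879321054450827), 0.06) (np.float64(0.5988146489471281), np.float64(-0.29366814922713325), 0.06) stored [ 0.5222 -0.1184  0.091 ] (np.float64(0.5198198888402125), np.float64(-0.11629896397881888), 0.09)
```

apply_moves(increments=[{"x": 0.0017, "y": -0.0015, "z": 0, "spin": 0, "jaw": 30}, {"x": 0, "y": 0, "z": -0.025, "spin": 0, "jaw": 30}, {"x": 0, "y": 0, "z": -0.025, "spin": 0, "jaw": 30}, {"x": 0, "y": 0, "z": -0.01, "spin": 0, "jaw": 30}, {"x": 0, "y": 0, "z": 0, "spin": 0, "jaw": 30}, {"x": 0, "y": 0, "z": 0, "spin": 0, "jaw": 30}])

```text
t: 7.55
eef_pos: [0.5517, -0.264, 0.3189]
orientation: [3.141, -0.001, 0.212]
force: [-0.2, -0.4, -1.1]
finger_gap: 0.0559
gripper_force: 30.1
```

```bash
python3 - <<'E'
from h import *;import pickle
from rig import *
np.set_printoptions(precision=4,suppress=True)
s=wsnap("w5");held(s,.156);red(s,.156,300);t=snapshot("side");pickle.dump((s,t),open("w5.pkl","wb"))
a=s["image"][130:430,100:500,::-1]
p=proj(t,[f((.0375,-.075,.06))])[0].astype(int);b=t["image"][p[1]-60:p[1]+50,p[0]-75:p[0]+75,::-1]
cv2.imwrite("pics/w5.png",np.hstack([a,cv2.resize(b,(400,300),interpolation=cv2.INTER_CUBIC)]))
E
```

```text
7.55 [ 0.5517 -0.264   0.3189] [ 3.1406 -0.0013  0.2119] 0.05588509177335094 [-0.2444 -0.3639 -1.0862]
encl 320.9873962402344 312.9369812011719 62.02181625366211 [ 0.5542 -0.2635  0.156 ] ell ((321.2542724609375, 313.19000244140625), (117.733154296875, 123.78242492675781), 94.5026626586914) [ 0.5541 -0.2636  0.156 ]
red [205  24  73  11 352] [243.6534  28.8381] [ 0.6579 -0.2129  0.156 ]
red [205  49  72  10 402] [242.107   53.8109] [ 0.6498 -0.2136  0.156 ]
red [  36  223   97   84 5389] [ 81.9852 262.095 ] [ 0.5562 -0.1589  0.156 ]
red [ 259  255  125   63 5596] [321.7907 290.6526] [ 0.5648 -0.2616  0.156 ]
red [ 275  350   95   23 1515] [321.4587 358.7419] [ 0.5314 -0.2686  0.156 ]
```

View pics/w5.png

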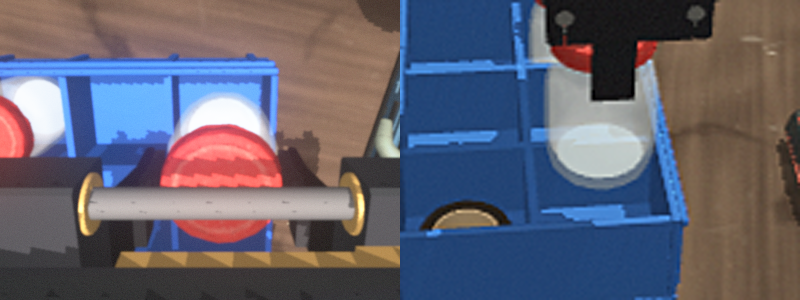

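In both views the jar sits centred over the cell within about 2 mm, so I'll lower it slowly.

apply_moves(increments=[{"x": 0, "y": 0.0008, "z": -0.004, "spin": 0, "jaw": 30}, {"x": 0, "y": 0, "z": -0.004, "spin": 0, "jaw": 30}, {"x": 0, "y": 0, "z": -0.004, "spin": 0, "jaw": 30}, {"x": 0, "y": 0, "z": -0.004, "spin": 0, "jaw": 30}, {"x": 0, "y": 0, "z": -0.004, "spin": 0, "jaw": 30}, {"x": 0, "y": 0, "z": -0.002, "spin": 0, "jaw": 30}])

```text
t: 8.4
eef_pos: [0.5513, -0.2631, 0.2954]
orientation: [-3.141, 0.0, 0.212]
force: [-0.1, 0.1, -2.2]
finger_gap: 0.0555
gripper_force: 30.1
```

apply_moves(increments=[{"x": 0, "y": 0, "z": -0.006, "spin": 0, "jaw": 30}, {"x": 0, "y": 0, "z": -0.008, "spin": 0, "jaw": 30}, {"x": 0, "y": 0, "z": -0.008, "spin": 0, "jaw": 30}, {"x": 0, "y": 0, "z": -0.008, "spin": 0, "jaw": 30}, {"x": 0, "y": 0, "z": -0.005, "spin": 0, "jaw": 30}, {"x": 0, "y": 0, "z": -0.003, "spin": 0, "jaw": 30}, {"x": 0, "y": 0, "z": -0.001, "spin": 0, "jaw": 30}, {"x": 0, "y": 0, "z": 0, "spin": 0, "jaw": 30}])

```text
t: 9.4
eef_pos: [0.5513, -0.2632, 0.2569]
orientation: [3.141, -0.0, 0.212]
force: [0.2, -0.5, -1.4]
finger_gap: 0.0552
gripper_force: 30.1
```

apply_moves(increments=[{"x": 0, "y": 0, "z": -0.0015, "spin": 0, "jaw": 30}, {"x": 0, "y": 0, "z": -0.001, "spin": 0, "jaw": 30}, {"x": 0, "y": 0, "z": -0.001, "spin": 0, "jaw": 30}, {"x": 0, "y": 0, "z": 0, "spin": 0, "jaw": 30}])

```text
t: 9.9
eef_pos: [0.5514, -0.2631, 0.2534]
orientation: [3.141, -0.0, 0.212]
force: [-1.4, -0.3, -0.3]
finger_gap: 0.0555
gripper_force: 30.1
```

apply_moves(increments=[{"x": 0, "y": 0, "z": -0.0006, "spin": 0, "jaw": 30}, {"x": 0, "y": 0, "z": 0, "spin": 0, "jaw": 30}])

```text
t: 10.15
eef_pos: [0.5516, -0.2631, 0.2533]
orientation: [3.141, -0.001, 0.212]
force: [-0.8, 0.4, 5.2]
finger_gap: 0.0554
gripper_force: 30.1
```

On the floor at 5 N. Release, lift and go to the second jar.

apply_moves(increments=[{"x": 0, "y": 0, "z": 0, "spin": 0, "jaw": 65}, {"x": 0, "y": 0, "z": 0, "spin": 0, "jaw": 80}, {"x": 0, "y": 0, "z": 0, "spin": 0, "jaw": 90}, {"x": 0, "y": 0, "z": 0.02, "spin": 0, "jaw": 90}, {"x": 0, "y": 0, "z": 0.04, "spin": 0, "jaw": 90}, {"x": 0, "y": 0, "z": 0.05, "spin": 0, "jaw": 100}, {"x": -0.005, "y": 0.03, "z": 0.04, "spin": 0, "jaw": 100}, {"x": -0.005, "y": 0.058, "z": 0, "spin": 0, "jaw": 100}, {"x": -0.005, "y": 0.058, "z": 0, "spin": 0, "jaw": 100}, {"x": -0.005, "y": 0.058, "z": 0, "spin": 0, "jaw": 100}, {"x": -0.005, "y": 0.058, "z": 0, "spin": 0, "jaw": 100}, {"x": -0.003, "y": 0.058, "z": 0, "spin": 0, "jaw": 100}])

```text
t: 11.65
eef_pos: [0.5227, 0.0589, 0.4043]
orientation: [3.14, -0.002, 0.212]
force: [0.7, -0.7, 0.5]
finger_gap: 0.0871
gripper_force: 0.0
```

apply_moves(increments=[{"x": 0, "y": 0.058, "z": 0, "spin": 0, "jaw": 100}, {"x": 0, "y": 0.058, "z": 0, "spin": 0, "jaw": 100}, {"x": 0, "y": 0.02, "z": 0, "spin": 0, "jaw": 100}, {"x": 0, "y": 0, "z": 0, "spin": 0, "jaw": 100}, {"x": 0, "y": 0, "z": 0, "spin": 0, "jaw": 100}])

```text
t: 12.28
eef_pos: [0.5236, 0.1916, 0.4032]
orientation: [3.141, -0.0, 0.21]
force: [0.1, 0.1, -0.7]
finger_gap: 0.0869
gripper_force: 0.0
```

```bash
python3 - <<'E'
from h import *;import rig
np.set_printoptions(precision=4,suppress=True)
s=wsnap("w6");red(s)
t=rig.snapshot("side");cv2.imwrite("pics/side6.png",t["image"][:,:,::-1]);H,S,V=cv2.split(cv2.cvtColor(t["image"],cv2.COLOR_RGB2HSV))
for st,c,m in blobs(((H<6)|(H>174))&(S>150)&(V>100),150): print("side",st,c,ray(t,c,.086))
E
```

```text
12.275 [0.5236 0.1916 0.4032] [ 3.1407 -0.0004  0.2105] 0.08691304260739692 [ 0.0623  0.0536 -0.7151]
red [  21    0  100  120 4949] [74.8941 51.7189] [0.6233 0.4037 0.086 ]
red [ 291  150   68   72 3562] [324.3229 184.2942] [0.5651 0.1976 0.086 ]
side [332 203  24  13 260] [343.5692 209.0769] [0.5657 0.1767 0.086 ]
side [291 268  32  22 508] [306.4941 278.7165] [ 0.5188 -0.1245  0.086 ]
side [297 320  38  30 799] [315.5532 335.2128] [ 0.5506 -0.2724  0.086 ]
side [210 467  27  13 222] [222.8694 473.7748] [ 0.4797 -0.5057  0.086 ]
```

apply_moves(increments=[{"x": 0.021, "y": 0.003, "z": 0, "spin": 0, "jaw": 100}, {"x": 0.021, "y": 0.003, "z": 0, "spin": 0, "jaw": 100}, {"x": 0, "y": 0, "z": -0.04, "spin": 0, "jaw": 100}, {"x": 0, "y": 0, "z": -0.04, "spin": 0, "jaw": 100}, {"x": 0, "y": 0, "z": -0.04, "spin": 0, "jaw": 100}, {"x": 0, "y": 0, "z": -0.036, "spin": 0, "jaw": 100}, {"x": 0, "y": 0, "z": 0, "spin": 0, "jaw": 100}, {"x": 0, "y": 0, "z": 0, "spin": 0, "jaw": 60}, {"x": 0, "y": 0, "z": 0, "spin": 0, "jaw": 50}, {"x": 0, "y": 0, "z": 0, "spin": 0, "jaw": 40}, {"x": 0, "y": 0, "z": 0, "spin": 0, "jaw": 30}, {"x": 0, "y": 0, "z": 0, "spin": 0, "jaw": 30}])

```text
t: 13.88
eef_pos: [0.5656, 0.1988, 0.2473]
orientation: [3.141, -0.001, 0.212]
force: [0.8, -1.7, 3.9]
finger_gap: 0.0559
gripper_force: 30.0
```

apply_moves(increments=[{"x": 0, "y": 0, "z": 0, "spin": 0, "jaw": 30}, {"x": 0, "y": 0, "z": 0, "spin": 0, "jaw": 30}])

```text
t: 14.12
eef_pos: [0.5656, 0.1988, 0.2473]
orientation: [3.141, -0.001, 0.212]
force: [1.2, -0.6, 6.4]
finger_gap: 0.0554
gripper_force: 30.0
```

apply_moves(increments=[{"x": 0, "y": 0, "z": 0.02, "spin": 0, "jaw": 30}, {"x": 0, "y": 0, "z": 0.04, "spin": 0, "jaw": 30}, {"x": 0, "y": 0, "z": 0.04, "spin": 0, "jaw": 30}, {"x": 0, "y": 0, "z": 0.03, "spin": 0, "jaw": 30}, {"x": -0.013, "y": -0.05, "z": 0, "spin": 0, "jaw": 30}, {"x": -0.013, "y": -0.05, "z": 0, "spin": 0, "jaw": 30}, {"x": -0.013, "y": -0.05, "z": 0, "spin": 0, "jaw": 30}, {"x": -0.013, "y": -0.05, "z": 0, "spin": 0, "jaw": 30}, {"x": -0.013, "y": -0.05, "z": 0, "spin": 0, "jaw": 30}, {"x": -0.013, "y": -0.05, "z": 0, "spin": 0, "jaw": 30}, {"x": -0.013, "y": -0.05, "z": 0, "spin": 0, "jaw": 30}, {"x": -0.01, "y": -0.04, "z": 0, "spin": 0, "jaw": 30}])

```text
t: 15.62
eef_pos: [0.4634, -0.1927, 0.3775]
orientation: [3.141, -0.0, 0.211]
force: [-0.1, 1.2, -2.5]
finger_gap: 0.0554
gripper_force: 30.0
```

apply_moves(increments=[{"x": -0.0024, "y": -0.014, "z": 0, "spin": 0, "jaw": 30}, {"x": 0, "y": 0, "z": -0.02, "spin": 0, "jaw": 30}, {"x": 0, "y": 0, "z": -0.02, "spin": 0, "jaw": 30}, {"x": 0, "y": 0, "z": -0.01, "spin": 0, "jaw": 30}, {"x": 0, "y": 0, "z": 0, "spin": 0, "jaw": 30}, {"x": 0, "y": 0, "z": 0, "spin": 0, "jaw": 30}])

```text
t: 16.38
eef_pos: [0.4623, -0.205, 0.3276]
orientation: [3.141, -0.001, 0.212]
force: [-0.4, 0.2, -1.4]
finger_gap: 0.0556
gripper_force: 30.0
```

```bash
python3 - <<'E'
from h import *
import pickle
np.set_printoptions(precision=4,suppress=True)
s=wsnap("w7");pickle.dump(s,open("w7.pkl","wb"));held(s,s and .165)
E
```

```text
16.375 [ 0.4623 -0.205   0.3276] [ 3.1409 -0.001   0.2123] 0.0556441467295247 [-0.3956  0.1557 -1.3517]
encl 321.0008239746094 313.60015869140625 62.25334167480469 [ 0.4646 -0.2044  0.165 ] ell ((321.1490173339844, 313.5406494140625), (119.87775421142578, 124.62897491455078), 91.2650375366211) [ 0.4646 -0.2045  0.165 ]
```

View pics/w7.png

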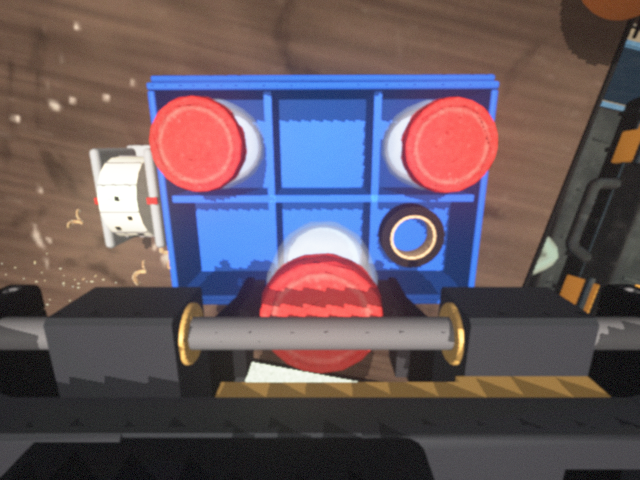

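The held jar is centred over front-middle at pixel (321,314), with the same offset as the first. The first jar stands at (450,145), the stored jar at (197,145) and the roll at (413,237), undisturbed. Lower it.

apply_moves(increments=[{"x": 0, "y": 0, "z": -0.006, "spin": 0, "jaw": 30}, {"x": 0, "y": 0, "z": -0.006, "spin": 0, "jaw": 30}, {"x": 0, "y": 0, "z": -0.004, "spin": 0, "jaw": 30}, {"x": 0, "y": 0, "z": -0.004, "spin": 0, "jaw": 30}, {"x": 0, "y": 0, "z": -0.004, "spin": 0, "jaw": 30}, {"x": 0, "y": 0, "z": -0.004, "spin": 0, "jaw": 30}, {"x": 0, "y": 0, "z": -0.004, "spin": 0, "jaw": 30}])

```text
t: 17.3
eef_pos: [0.4619, -0.2052, 0.2944]
orientation: [3.141, -0.0, 0.212]
force: [0.1, -0.1, -3.5]
finger_gap: 0.0558
gripper_force: 30.0
```

apply_moves(increments=[{"x": 0, "y": 0, "z": -0.006, "spin": 0, "jaw": 30}, {"x": 0, "y": 0, "z": -0.008, "spin": 0, "jaw": 30}, {"x": 0, "y": 0, "z": -0.008, "spin": 0, "jaw": 30}, {"x": 0, "y": 0, "z": -0.008, "spin": 0, "jaw": 30}, {"x": 0, "y": 0, "z": -0.005, "spin": 0, "jaw": 30}, {"x": 0, "y": 0, "z": -0.002, "spin": 0, "jaw": 30}, {"x": 0, "y": 0, "z": -0.001, "spin": 0, "jaw": 30}, {"x": 0, "y": 0, "z": -0.001, "spin": 0, "jaw": 30}, {"x": 0, "y": 0, "z": 0, "spin": 0, "jaw": 30}, {"x": 0, "y": 0, "z": 0, "spin": 0, "jaw": 30}])

```text
t: 18.55
eef_pos: [0.4619, -0.2052, 0.2558]
orientation: [3.141, -0.0, 0.212]
force: [-0.1, -0.3, -2.0]
finger_gap: 0.0555
gripper_force: 30.0
```

apply_moves(increments=[{"x": 0, "y": 0, "z": -0.0012, "spin": 0, "jaw": 30}, {"x": 0, "y": 0, "z": -0.001, "spin": 0, "jaw": 30}, {"x": 0, "y": 0, "z": -0.001, "spin": 0, "jaw": 30}, {"x": 0, "y": 0, "z": -0.0005, "spin": 0, "jaw": 30}, {"x": 0, "y": 0, "z": 0, "spin": 0, "jaw": 30}])

```text
t: 19.18
eef_pos: [0.4621, -0.2051, 0.2522]
orientation: [3.141, -0.0, 0.212]
force: [-0.7, 0.5, 1.1]
finger_gap: 0.0558
gripper_force: 30.0
```

apply_moves(increments=[{"x": 0, "y": 0, "z": -0.0004, "spin": 0, "jaw": 30}, {"x": 0, "y": 0, "z": 0, "spin": 0, "jaw": 65}, {"x": 0, "y": 0, "z": 0, "spin": 0, "jaw": 80}, {"x": 0, "y": 0, "z": 0, "spin": 0, "jaw": 90}, {"x": 0, "y": 0, "z": 0.02, "spin": 0, "jaw": 90}, {"x": 0, "y": 0, "z": 0.04, "spin": 0, "jaw": 90}, {"x": 0, "y": 0, "z": 0.05, "spin": 0, "jaw": 50}, {"x": 0, "y": 0.047, "z": 0, "spin": 0, "jaw": 0}, {"x": 0, "y": 0.047, "z": 0, "spin": 0, "jaw": 0}, {"x": 0, "y": 0.048, "z": 0, "spin": 0, "jaw": 0}, {"x": 0, "y": 0, "z": 0, "spin": 0, "jaw": 0}, {"x": 0, "y": 0, "z": 0, "spin": 0, "jaw": 0}])

```text
t: 20.68
eef_pos: [0.4618, -0.0637, 0.3615]
orientation: [3.141, 0.0, 0.212]
force: [0.8, 0.8, 0.1]
finger_gap: 0.0261
gripper_force: 0.0
```

```bash
python3 - <<'E'
from h import *
import pickle
np.set_printoptions(precision=4,suppress=True)
s=wsnap("w8");pickle.dump(s,open("w8.pkl","wb"));red(s,.091,300)
print(f((0,.139,.07)))
E
```

```text
20.675 [ 0.4618 -0.0637  0.3615] [3.1411 0.0002 0.2117] 0.02605736419356605 [0.8074 0.7856 0.1136]
red [ 370  147   78   78 4171] [408.5565 184.8746] [ 0.5202 -0.1142  0.091 ]
red [ 576  147   64   79 4105] [611.1849 186.9084] [ 0.5487 -0.2543  0.091 ]
red [ 463  248   77   63 2878] [504.1056 275.6981] [ 0.4695 -0.2038  0.091 ]
(np.float64(0.4697201871500527), np.float64(-0.061597319665717964), 0.07)
```

apply_moves(increments=[{"x": 0, "y": 0, "z": -0.03, "spin": 0, "jaw": 0}, {"x": 0, "y": 0, "z": -0.03, "spin": 0, "jaw": 0}, {"x": 0, "y": 0, "z": -0.03, "spin": 0, "jaw": 0}, {"x": 0, "y": 0, "z": -0.015, "spin": 0, "jaw": 0}, {"x": 0, "y": 0, "z": 0, "spin": 0, "jaw": 0}, {"x": 0, "y": 0, "z": 0, "spin": 0, "jaw": 0}, {"x": 0, "y": 0, "z": 0, "spin": 0, "jaw": 0}])

```text
t: 21.6
eef_pos: [0.4623, -0.0633, 0.2575]
orientation: [3.141, -0.001, 0.212]
force: [0.9, 1.2, 0.7]
finger_gap: 0.0009
gripper_force: 0.0
```

apply_moves(increments=[{"x": 0, "y": 0, "z": -0.0015, "spin": 0, "jaw": 0}, {"x": 0, "y": 0, "z": -0.0015, "spin": 0, "jaw": 0}, {"x": 0, "y": 0, "z": 0, "spin": 0, "jaw": 0}])

```text
t: 21.98
eef_pos: [0.4618, -0.0631, 0.2535]
orientation: [3.142, 0.0, 0.212]
force: [-0.4, 0.7, -1.4]
finger_gap: 0.0005
gripper_force: 0.0
```

apply_moves(increments=[{"x": 0, "y": 0, "z": -0.001, "spin": 0, "jaw": 0}, {"x": 0, "y": 0, "z": -0.0005, "spin": 0, "jaw": 0}, {"x": 0, "y": 0, "z": 0, "spin": 0, "jaw": 0}])

```text
t: 22.35
eef_pos: [0.4622, -0.063, 0.2526]
orientation: [3.141, -0.001, 0.212]
force: [-0.8, 0.6, 4.6]
finger_gap: 0.0003
gripper_force: 2.4
```

apply_moves(increments=[{"x": 0.0034, "y": 0.0007, "z": 0, "spin": 0, "jaw": 0}, {"x": 0.0034, "y": 0.0007, "z": 0, "spin": 0, "jaw": 0}, {"x": 0.0034, "y": 0.0007, "z": 0, "spin": 0, "jaw": 0}, {"x": 0.0034, "y": 0.0008, "z": 0, "spin": 0, "jaw": 0}, {"x": 0, "y": 0, "z": 0, "spin": 0, "jaw": 0}])

```text
t: 22.98
eef_pos: [0.476, -0.0601, 0.2525]
orientation: [3.141, -0.001, 0.212]
force: [0.5, -0.1, 4.1]
finger_gap: 0.0005
gripper_force: 2.4
```

apply_moves(increments=[{"x": 0, "y": 0, "z": 0.01, "spin": 0, "jaw": 0}, {"x": -0.0136, "y": -0.0029, "z": 0, "spin": 0, "jaw": 0}, {"x": 0, "y": 0, "z": -0.007, "spin": 0, "jaw": 0}, {"x": 0, "y": 0, "z": -0.002, "spin": 0, "jaw": 0}, {"x": 0, "y": 0, "z": -0.0012, "spin": 0, "jaw": 0}, {"x": 0, "y": 0, "z": 0, "spin": 0, "jaw": 0}])

```text
t: 23.72
eef_pos: [0.4626, -0.0631, 0.2525]
orientation: [3.141, -0.002, 0.212]
force: [-1.1, 0.3, 7.6]
finger_gap: 0.0008
gripper_force: 3.7
```

apply_moves(increments=[{"x": 0.0034, "y": 0.0007, "z": 0, "spin": 0, "jaw": 0}, {"x": 0.0034, "y": 0.0007, "z": 0, "spin": 0, "jaw": 0}, {"x": 0.0034, "y": 0.0007, "z": 0, "spin": 0, "jaw": 0}, {"x": 0.0034, "y": 0.0008, "z": 0, "spin": 0, "jaw": 0}, {"x": 0, "y": 0, "z": 0, "spin": 0, "jaw": 0}])

```text
t: 24.35
eef_pos: [0.4764, -0.0601, 0.2525]
orientation: [3.141, -0.002, 0.212]
force: [1.3, 0.6, 6.5]
finger_gap: 0.0007
gripper_force: 3.3
```

apply_moves(increments=[{"x": 0, "y": 0, "z": 0.02, "spin": 0, "jaw": 0}, {"x": -0.01, "y": -0.002, "z": 0.03, "spin": 0, "jaw": 0}, {"x": -0.02, "y": -0.004, "z": 0.03, "spin": 0, "jaw": 0}, {"x": -0.02, "y": -0.004, "z": 0, "spin": 0, "jaw": 0}, {"x": 0, "y": 0, "z": 0, "spin": 0, "jaw": 0}, {"x": 0, "y": 0, "z": 0, "spin": 0, "jaw": 0}])

```text
t: 25.1
eef_pos: [0.426, -0.0701, 0.3316]
orientation: [-3.141, -0.0, 0.212]
force: [0.9, 0.4, -0.0]
finger_gap: 0.0003
gripper_force: 0.0
```

```bash
cat > strip.py <<'E'
import sys;from h import *;import pickle
def strip(s,dx=0,dy=0):
    th=np.radians(np.arange(-40,66,1.5)); w=np.linspace(-.016,.016,33)
    P=[f((-.03*np.sin(a)+dx,.139+y+dy,.04+.03*np.cos(a))) for a in th for y in w[::-1]]
    uv=proj(s,P).reshape(len(th),33,2).astype(np.float32)
    return np.degrees(th),cv2.remap(s["image"],uv[...,0],uv[...,1],cv2.INTER_LINEAR),uv
if __name__=="__main__":
    n=sys.argv[1];s=wsnap(n);pickle.dump(s,open(n+".pkl","wb"))
    H,S,V=cv2.split(cv2.cvtColor(s["image"],cv2.COLOR_RGB2HSV))
    for st,c,m in blobs(((H<8)|(H>172))&(S>100)&(V>80),8):
        if st[4]<500:
            p=ray(s,c,.058);q=p[:2]-np.array([.4989,-.1975]);a=.2115
            print("mark",c,st[4],"local",q[0]*np.cos(a)+q[1]*np.sin(a),-q[0]*np.sin(a)+q[1]*np.cos(a))
    th,I,uv=strip(s);g=I.min(2)
    print(uv[27,16],g.max())
    for t,r in zip(th,g): print("%6.1f "%t+"".join(" .:-=+*#%@"[9-int(v)*10//256] for v in r)," %d"%r[8:25].mean())
E
python3 strip.py w9
```

```text
25.1 [ 0.42596011 -0.07009438  0.33164323] [-3.14148517e+00 -5.67974153e-05  2.12022136e-01] 0.0003471567041657865 [ 0.93484283  0.43267416 -0.00151537]
mark [296.46969697 189.59090909] 66 local -0.0016689169480525595 0.1576827699332514
mark [347.48333333 189.4       ] 60 local -0.0015453528952997578 0.12116591803392937
[322.63174 189.76666] 255
 -40.0 :==.                         -=:.  249
 -38.5 :==.                 ...     -=:.  247
 -37.0 :==.                .-=:     -=:.  236
 -35.5 :==.                :++:     -=:.  229
 -34.0 :==.                :++:     -=:.  229
 -32.5 :==.                .=-.     -=:.  237
 -31.0 :==.                 ..      -=..  249
 -29.5 :==.                         -=.   253
 -28.0 :==                          -=..  254
 -26.5 :==                          :=.   253
 -25.0 :==                          :=.   254
 -23.5 :==                          :-.   254
 -22.0 :-=                          :-.   254
 -20.5 :-=      ..                  :-.   250
 -19.0 :-=      --.                 :-.   238
 -17.5 :-=     :++:                 :-.   229
 -16.0 :-=     :
[... 1813 characters left out ...]
.-=-.  216
  44.0 :=+:.   ....        ....    .-=-.  228
  45.5 :=+:.   ....          ..    .-=-.  232
  47.0 :=+:.   ..                  .-+-.  234
  48.5 :=+-........          .     .-=-.  231
  50.0 :=+-..............  ....    .-=-.  226
  51.5 :=+-.....::..........::..   .-=-.  216
  53.0 :=+-....::::........:--:.....-=-.  205
  54.5 -=+-....:---:.......:-=-.....-=-:  193
  56.0 -=+-:..:-===:.......-=+-:....-+-:  182
  57.5 -++-::::-++=:.......-++=:...:-+-:  174
  59.0 -++-::::-++=::......-++=:...:-+=:  168
  60.5 -++-::::=**+-:::...:-+*=:...:=+=:  162
  62.0 -++-::::=+*=-:::::.:-++=:...:=+=:  163
  63.5 -++-::::=++=-:::::::-++=::..:=+=:  165
  65.0 -++-::::-++=-:::::::-=+=::..:=+=:  166
```

The three-pip centre sits about 7° (3.7 mm of rim) short of the marks, so one short stroke remains.

apply_moves(increments=[{"x": 0.021, "y": 0.004, "z": 0, "spin": 0, "jaw": 0}, {"x": 0.02, "y": 0.004, "z": 0, "spin": 0, "jaw": 0}, {"x": 0, "y": 0, "z": -0.03, "spin": 0, "jaw": 0}, {"x": 0, "y": 0, "z": -0.03, "spin": 0, "jaw": 0}, {"x": 0, "y": 0, "z": -0.016, "spin": 0, "jaw": 0}, {"x": 0, "y": 0, "z": 0, "spin": 0, "jaw": 0}, {"x": 0, "y": 0, "z": -0.002, "spin": 0, "jaw": 0}, {"x": 0, "y": 0, "z": -0.001, "spin": 0, "jaw": 0}, {"x": 0, "y": 0, "z": 0, "spin": 0, "jaw": 0}])

```text
t: 26.28
eef_pos: [0.4667, -0.0623, 0.2534]
orientation: [3.141, -0.001, 0.212]
force: [-0.2, -0.4, 0.2]
finger_gap: 0.0004
gripper_force: 0.0
```

apply_moves(increments=[{"x": 0, "y": 0, "z": -0.001, "spin": 0, "jaw": 0}, {"x": 0, "y": 0, "z": -0.0006, "spin": 0, "jaw": 0}, {"x": 0, "y": 0, "z": 0, "spin": 0, "jaw": 0}])

```text
t: 26.65
eef_pos: [0.4672, -0.0621, 0.2524]
orientation: [3.141, -0.002, 0.212]
force: [-1.1, 0.4, 8.8]
finger_gap: 0.0003
gripper_force: 4.6
```

apply_moves(increments=[{"x": 0.0012, "y": 0.0003, "z": 0, "spin": 0, "jaw": 0}, {"x": 0.0012, "y": 0.0003, "z": 0, "spin": 0, "jaw": 0}, {"x": 0.0012, "y": 0.0002, "z": 0, "spin": 0, "jaw": 0}, {"x": 0, "y": 0, "z": 0, "spin": 0, "jaw": 0}, {"x": 0, "y": 0, "z": 0, "spin": 0, "jaw": 0}])

```text
t: 27.28
eef_pos: [0.4709, -0.0613, 0.2525]
orientation: [3.141, -0.002, 0.212]
force: [-1.2, 0.5, 9.0]
finger_gap: 0.0001
gripper_force: 4.5
```

apply_moves(increments=[{"x": 0, "y": 0, "z": 0.02, "spin": 0, "jaw": 0}, {"x": -0.015, "y": -0.003, "z": 0.03, "spin": 0, "jaw": 0}, {"x": -0.025, "y": -0.005, "z": 0.03, "spin": 0, "jaw": 0}, {"x": -0.015, "y": -0.003, "z": 0, "spin": 0, "jaw": 0}, {"x": 0, "y": 0, "z": 0, "spin": 0, "jaw": 0}, {"x": 0, "y": 0, "z": 0, "spin": 0, "jaw": 0}])

```text
t: 28.02
eef_pos: [0.4155, -0.0723, 0.3312]
orientation: [-3.142, -0.0, 0.212]
force: [0.1, -0.5, 0.1]
finger_gap: 0.0006
gripper_force: 0.0
```

```bash
python3 strip.py w10 | sed -n 1,55p; python3 - <<'E'
import cv2
a=cv2.imread("pics/w10.png");cv2.imwrite("pics/fin.png",cv2.resize(a[80:300,200:500],None,fx=2.6,fy=2.6,interpolation=cv2.INTER_CUBIC))
E
```

```text
28.025 [ 0.41547471 -0.07231876  0.33116471] [-3.14156856e+00 -1.14788753e-04  2.11985635e-01] 0.0005868515852092427 [ 0.05081259 -0.51139852  0.1047354 ]
mark [296.50769231 174.43076923] 65 local -0.0016367675533497106 0.157416787439199
mark [347.84615385 174.04615385] 65 local -0.0013848887708681826 0.12116515645783678
[322.65283 173.8894 ] 255
 -40.0 :==.                .-=:     -=:.  234
 -38.5 :==.                 ..      -=:.  246
 -37.0 :==.                         -=:.  252
 -35.5 :==.                         -=:.  253
 -34.0 :==.                         -=:.  253
 -32.5 :==.                         -=:.  254
 -31.0 :==.                         -=:.  254
 -29.5 :==.                         -=:.  254
 -28.0 :==      ..                  -=:.  249
 -26.5 :==.    .-=.                 -=:.  237
 -25.0 :==     .+*:                 -=:.  230
 -23.5 :-=     .+*-                 -=:.  228
 -22.0 :==      :--                 -=:.  238
 -20.5 :==                          --..  252
 -19.0 :==                          --..  254
 -17.5 :-=                          --:.  249
 -16.0 :-=.    
[... 894 characters left out ...]
 :=:.  231
  14.0 :-=.     :-:                 :=:.  240
  15.5 :-=.                         :=:.  251
  17.0 :-=.                         :=:.  252
  18.5 :-=.                         -=:.  242
  20.0 :-=:  ..................    .-=:.  229
  21.5 :==:                        .-=:.  236
  23.0 :-=.                         :=:.  248
  24.5 :-=.                         :=:.  245
  26.0 :-=.    .::.        .::.     :=:.  228
  27.5 :==.    .=+-        .=+-     :=:.  206
  29.0 :==.    .+*=.       :+*=     :=:.  195
  30.5 :==.    .+*=.       :+*=     :=:.  197
  32.0 :==.    .==:        .-=:     :=:.  211
  33.5 :==.    .::.         ...     :=:.  232
  35.0 :==.      .                  :=:.  241
```

```bash
python3 - <<'E'
from h import *;import rig
np.set_printoptions(precision=4,suppress=True)
t=rig.snapshot("top");H,S,V=cv2.split(cv2.cvtColor(t["image"],cv2.COLOR_RGB2HSV))
for st,c,m in blobs(((H<6)|(H>174))&(S>150)&(V>100),150): print(st,c,ray(t,c,.091))
im=t["image"][140:320,150:510,::-1];cv2.imwrite("pics/fin2.png",np.vstack([cv2.resize(im,(720,360)),cv2.resize(cv2.imread("pics/w10.png")[130:220,260:440],(480,240),interpolation=cv2.INTER_CUBIC)[:, :].copy() if 0 else cv2.copyMakeBorder(cv2.resize(cv2.imread("pics/w10.png")[130:220,260:440],(460,230),interpolation=cv2.INTER_CUBIC),0,0,0,260,cv2.BORDER_CONSTANT)]))
E
```

```text
[ 83 162  44  55 806] [107.0906 187.0211] [0.6206 0.4263 0.091 ]
[448 208  27  28 593] [460.9848 220.9916] [ 0.5519 -0.2638  0.091 ]
[371 224  28  28 589] [384.6486 237.5059] [ 0.5202 -0.1159  0.091 ]
[420 253  26  29 439] [433.6879 265.1663] [ 0.4665 -0.2101  0.091 ]
```

View pics/fin2.png

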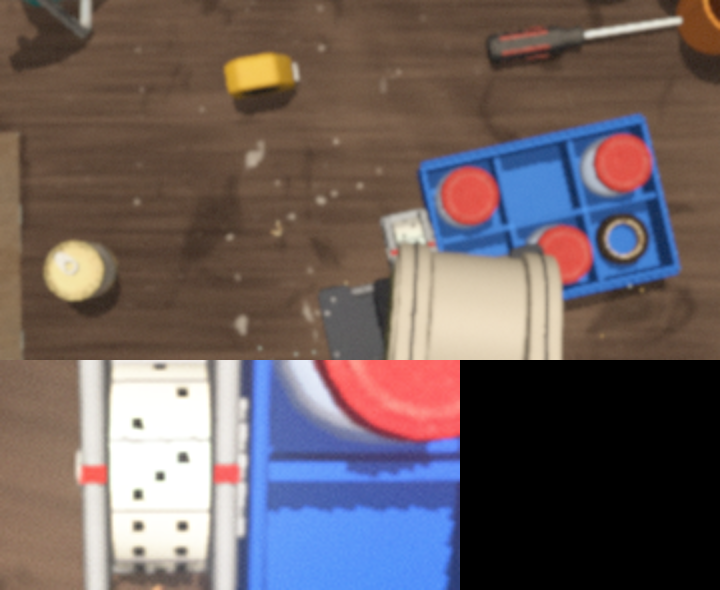

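The top view shows both jars down in their cells, with the roll, stored jar, tin and tape measure in place. The wheel shows three pips centred on the red marks (row 475), and the arm is clear. Handing in.

```bash
python3 -c "
import rig;print(rig.finish_job())"
```

```text
the job is handed in; nothing more can be done
None
```

I put both jars upright on the cell floors (back right and front middle) and rolled the tally wheel to three pips between the red marks. In the last pictures nothing else looked moved. The job is handed in after about 28 s of robot time, but no verdict came back.

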